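# Re-hook the clamp spring of a scope-holding fixture

## Task

The clamp spring of the scope-holding fixture has come off. Using the spring puller from the wooden rest, never the bare gripper, stretch the spring and catch its open hook around the anchor post so that the spring stays stretched by itself; do not overstretch it (83 mm of stretch is the most it bears). Then lay the puller back in the notches of its rest and leave the other things on the bench alone.

Things in the scene. Friction and masses are not known exactly. Their poses are not given: they have to be found in the camera images.
- fixture: Fixed dark grey base plate, 12 mm thick, with a clamped black scope. Frame: z up, origin on the work surface under the middle of the post's slot; +y runs along the straight spring from its pin to the post and beyond. Plate: x -105 to 50, y -200 to 100 mm. Scope, up to 86 mm high, lies along y at x = -75 mm, 50 mm thick at most, from y = -251 to 105 mm.
- slot_mid (a point): Middle of the slot, 45 mm up (spring height); fixture's axes. The anchor post, an upright 12 mm steel pin with an 18 mm head (top 62 mm up), is clamped immovably SOMEWHERE along the slot and its place is not reported: (x, y) = t (-0.350, 0.937) from here, t anywhere in -13 to 13 mm. Find it by touch or sight.
- spring_pin (a point): The vertical pin about which the spring swings, at fixture (0, -147.5) mm, 45 mm up; axes as the fixture's.
- swing (a joint): Angle of the spring about its pin (rad): 0 = straight along the fixture's +y, positive = swung to the fixture's +x side. It turns with little friction in the level plane only, limits -0.15 to 0.5, and starts at 0.32 to 0.42.
- hook (a joint): Stretch of the spring (m), 0 = slack length, pulls back with about 2 N plus 200 N/m. It must never pass 0.083 (the stop is at 0.095). Caught on the post it reads 0.022 to 0.047 depending on where the post stands.
- bight (a point): Centre of the open hook, 110 mm + stretch from the pin, 45 mm up; y points outward along the spring, x to the shank. 6 mm steel wire; centre lines: straight shank at x = 12 (y -40 to 0), half circle of radius 12 (inner 9) round the outer end, short tail at x = -12 (y 0 to -6; tip at -9 mm). Shank slants in from y = -40 to the coil (19 mm thick, ends at y = -48).
- eye (a point): Centre of the closed pull eye (inner diameter 18 mm, 6 mm wire) at the outer end of the hook, 24 mm beyond the bight, in the same level plane (wire from 42 to 48 mm height). The puller's pin goes into it from above.
- puller: Spring puller, 200 mm long, about 0.2 kg, loose. Origin mid-way along its square black handle (22 x 22 mm, 110 mm long along x, 28 mm end flanges); +x points along the 8 mm steel shank to the tip, z up. At x = 135 mm the shank bends down into an 8 mm pin, ending 44 mm below the handle's axis. Starts in the rest, pin down. Grip the handle's middle from above, closing along y.
- puller_tip (a point): Lowest point of the puller's pin; axes as the puller's.
- rest: Wooden tool rest (130 x 70 mm foot, fixed), x along the tool's length. Two uprights 8 mm thick at x = -42 and 42 mm, each with a flat notch: bottom 50 mm high, 32 mm wide, ears up to 64 mm, 52 mm wide outside. Origin at the centre of the foot's underside.
- rest_mid (a point): Where the puller's origin belongs when it lies in the rest, 61 mm above the work surface; axes as the rest's.
- dispenser: White square solvent dispenser (56 x 56 x 119 mm), bystander, origin at the centre of its underside.
- eyecup: Black rubber eyecup (50 mm diameter, 45 mm high), bystander, origin at the centre of its underside.
- mouth (a point): Middle of the hook's mouth, 24 mm inward of the bight: the gap on the -x side between tail tip and coil. Stretch until the post (centre at bight y -16 to -33 mm) is beside it, swing to -x till the shank meets the post, then ease back: the half circle catches it. Too little stretch: the tail's side meets the post (hook centre 21 mm to +x of it); too much: the coil does.
There are look-alikes about, which are no part of the job. Several things have the shape of the puller; the one meant has the colours described above.

How it is judged:
On the way, in this order (a step that is already met when the one before it is completed fails the run):
1. the spring is stretched at least 30 mm by the puller (value of joint hook above 0.03 m and contact force between puller and hook above 3 N), for 0.2 s.
2. the hook has caught the post: the spring stays stretched at least 18 mm and straight with the puller off it (value of joint hook above 0.018 m and value of joint swing between -0.08 and 0.08 rad and contact force between puller and hook below 0.3 N), for 0.3 s.
At the end, for the whole second after the job is handed in: The spring stays stretched by at least 18 mm, straight to within 0.08 rad, held by the post alone; the puller lies at rest in both notches of its rest, pin down, its origin within 18 mm of rest_mid and at most 4 mm above it, along the rest within 0.15 rad (value of joint hook above 0.018 m and value of joint swing between -0.08 and 0.08 rad and distance between puller and rest_mid below 0.018 m and z of puller in the frame of rest_mid below 0.004 m and angle between the x axis of puller and the x axis of rest_mid, either way round below 0.15 rad and angle between puller's own z axis and vertical below 0.15 rad and linear speed of puller below 0.02 m/s); the robot touches nothing.
It fails at once if the spring is overstretched (beyond 83 mm) (value of joint hook above 0.083 m).
It fails at once if the gripper or arm touches the hook instead of the puller (contact force between any of the fingers, the arm and hook above 1 N).
It fails at once if the dispenser or the eyecup is moved more than 30 mm (distance of any of dispenser, eyecup from where it was at the start of the episode above 0.03 m).
It also fails if it takes over 67 s, if anything falls off the work surface, if the arm or the gripper's body presses on something with over 40 N, if the wrist force passes 120 N, or if a joint passes its speed limit or range.

## Robot

A 7-joint arm with a two-finger parallel gripper is mounted at the origin on the work surface. World frame = base frame: x ahead of the robot, y to its left, z up, the work surface at z = 0. Lengths are in m, angles in rad, forces in N, time in s.
With the tool pointing down it reaches from about 0.4 to 0.85 m from the base axis. Payload 10.4 kg.
Tool frame: the origin (TCP) lies between the finger pads; the fingertips stand 11 mm ahead of it and the grasp point (between the pads) lies 8 mm behind it; z points along the fingers, y is the line along which they close (so a half turn about z gives the same grasp; the last joint's range is limited). The gripper opens to 87 mm and grips with 3 to 60 N. Pads are 19 mm wide; open, the fingers measure 117 mm over their backs; the gripper's body (75 mm by 190 mm) begins 51 mm behind the grasp point.
Start: joints at [1.297, 0.332, -0.065, 1.46, 0.022, 1.35, -0.088], TCP at [0.155, -0.605, 0.234] pointing down, gripper open.
Joint ranges: [-2.6, 2.6], [-0.5, 2.12], [-1.47, 1.34], [0.16, 2.42], [-1.27, 4.41], [0.06, 2.06], [-2.6, 2.6]. Speed limits (rad/s): [2.22, 2.22, 2.79, 2.79, 3.14, 3.14, 3.14].

## Interface

Orientations are given as [roll, pitch, yaw] about the fixed x, y, z axes, in that order (R = Rz(yaw) Ry(pitch) Rx(roll)).
In Python, from plant import r gives the robot as it stands.
- The arm moves only by the tool arm_command, never from a script. Its argument "commands" is a list of rows, each an object with "slide": the shift along the tool's x, y, z in m, a list of three; "twist": the turn, a rotation vector about the tool's x, y, z in rad, a list of three. A call has 1 to 10 rows; each row shifts and turns the commanded pose from where the row before left it, along the tool's axes as they then stand; what a row does not reach is not made up. A row lasts 1/10 s, in which the tool goes at most 50 mm and 8.59 degrees, less where a joint would pass 70% of its speed; a pose out of reach is approached as far as the arm can. A call is refused whole if a number of a shift passes 0.05 or a number of a turn 0.15, either way. A call with a gripper value outside its range is refused whole. "gripper" is the opening, from -1 (shut) to 1 (fully open), set as the call begins (left out, the last holds). The fingers move at their own pace and stop on an object; "grip_force" is the grip in N (left out, the last holds). Time passes only in rows, so rows that do not move let the fingers close. It gives the time, the measured TCP pose, the force, the opening and the grip force at its end, in the units of the state.
- r.state(): the state, without advancing time (a new reading comes with each control period).
- r.read_camera(name): name is "scene" or "top" or "wrist"; returns the picture (420x560x3 uint8, blue, green, red); there is no depth.
- r.calibration(name): a dict with "camera_matrix" (3x3 intrinsics, pixels), "view" (4x4, takes a point from world to camera coordinates). Camera axes: x right, y up, looking along -z (the intrinsics and any distortion apply to the point x, -y, -z); pixel columns grow to the right and rows downward; lengths in m; the calibration is good to about 2 mm. A picture is of the moment at which its call begins: read the wrist's pose just before it. calibration takes no time and is no camera call; for the wrist camera it gives the pose at the moment of the call.
- r.job_done(): hands the job in; it is judged then, once.
The state is a dict: "clock": time; "qpos": joint angles; "dq": joint speeds; "tau": joint torques, N m; "tcp_pos": TCP position; "tcp_rot": TCP orientation; "ft_force": force on the tool from outside, world axes, zero at the start; "torque": the same for the moment, N m; "grip_width": opening from 0.0 (shut) to 1.0 (fully open); "gripper_force": force on a finger pad.
Only numpy, scipy, OpenCV 4.12 (cv2) and the standard library are available. Lean on these libraries where they do the work, as an engineer would, in place of code of your own. Each camera call takes 0.05 s, during which the arm holds its last target. There are 200 camera calls.

## Working session

There is one attempt and no reset: what is moved stays moved. The work goes in short steps, Python scripts to look and compute and a tool call to move; the robot and the scene stay as the last step left them, time stands still between calls to the robot, and variables do not carry over. Pictures are saved under pics/ and viewed, at most 10 in all, crops included, and the job is handed in when it is done.

Besides the shell and the picture viewer there is one more tool, called after "Request:" by a JSON object that holds its "name" and its "arguments", one argument or row to a line. arm_command: Moves the arm, as the interface text tells. Its arguments: {"type":"object","properties":{"commands":{"type":"array","items":{"type":"object","properties":{"slide":{"type":"array","items":{"type":"number"}},"twist":{"type":"array","items":{"type":"number"}}}}},"gripper":{"type":"number"},"grip_force":{"type":"number"}},"required":["commands"]}

```bash
mkdir -p pics; ls; python3 - <<'E'
from plant import r
import cv2
for n in("scene","top"):
    im=r.read_camera(n); cv2.imwrite(f"pics/{n}0.png",im)
    c=r.calibration(n); print(n,c)
s=r.state(); print(s)
E
```

```text
pics
scene {'camera_matrix': array([[419.21615778,   0.        , 278.79185195],
       [  0.        , 419.21615778, 211.98333478],
       [  0.        ,   0.        ,   1.        ]]), 'view': array([[-0.87447935,  0.48468736,  0.01907952,  0.47955708],
       [-0.26174498, -0.5046291 ,  0.82270228,  0.09726056],
       [ 0.40838148,  0.71444218,  0.56815221, -1.41398616],
       [ 0.        ,  0.        ,  0.        ,  1.        ]])}
top {'camera_matrix': array([[448.45421166,   0.        , 282.77118865],
       [  0.        , 448.45421166, 208.95879745],
       [  0.        ,   0.        ,   1.        ]]), 'view': array([[-0.01155154, -0.99990792, -0.00712096, -0.00125764],
       [ 0.99159337, -0.01237276,  0.12880028, -0.51953836],
       [-0.12887652, -0.00557326,  0.99164499, -1.19073898],
       [ 0.        ,  0.        ,  0.        ,  1.        ]])}
{'clock': 0.1, 'qpos': array([ 1.29736255,  0.33276549, -0.06470304,  1.46083119,  0.02163425,
        1.34991297, -0.0885324 ]), 'dq': array([ 4.71061165e-06, -9.43085275e-04,  1.67962508e-03, -1.79569280e-03,
       -1.70174468e-05,  6.94823233e-04,  1.36893897e-03]), 'tau': array([ 1.63394758e-03, -6.24547791e+01,  2.46989750e-02, -3.90718067e+01,
       -6.14281395e-02,  3.66626366e-02,  1.01135404e-04]), 'tcp_pos': array([ 0.15504006, -0.60513009,  0.23287297]), 'tcp_rot': array([-3.14037526e+00,  8.81407325e-05,  2.50830487e-01]), 'ft_force': array([-0.5110571 ,  0.69702264,  0.19373035]), 'torque': array([0.00688533, 0.01570924, 0.02605873]), 'gripper_force': 0.0, 'grip_width': 0.9997068984844273}
```

View pics/scene0.png

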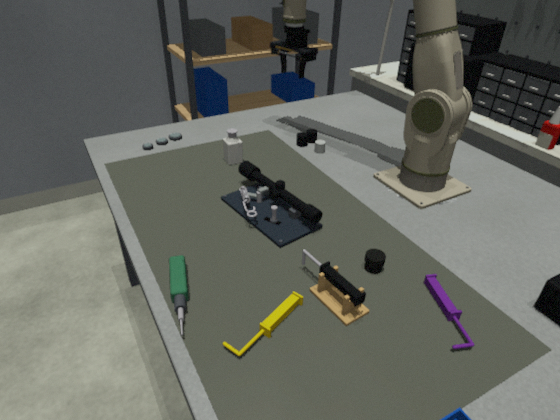

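View pics/top0.png

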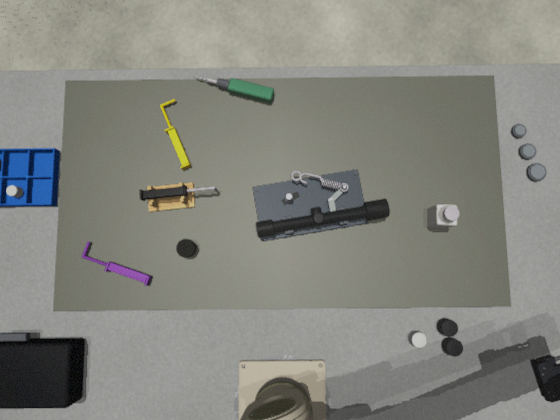

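Scene view shows the fixture with the spring at (265,205), the rest at (340,290), the dispenser at (232,150) and the eyecup at (375,260). Puller candidates in the top view are yellow (175,135), purple (115,268), and black handle with steel shank in the wooden rest (170,193), pin end at (215,190). Only the last one has the described colours. I'll confirm it in an enlarged crop.

```bash
python3 - <<'E'
import cv2,numpy as np
im=cv2.imread("pics/top0.png")
a=cv2.resize(im[165:245,130:330],None,fx=4,fy=4,interpolation=cv2.INTER_CUBIC)
b=cv2.resize(im[155:225,240:400],(800,280*5//4),interpolation=cv2.INTER_CUBIC)[:280]
b=cv2.resize(im[160:216,240:400],(800,280),interpolation=cv2.INTER_CUBIC)
cv2.imwrite("pics/crop0.png",np.vstack([a,b]))
E
```

```text
(no output)
```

View pics/crop0.png

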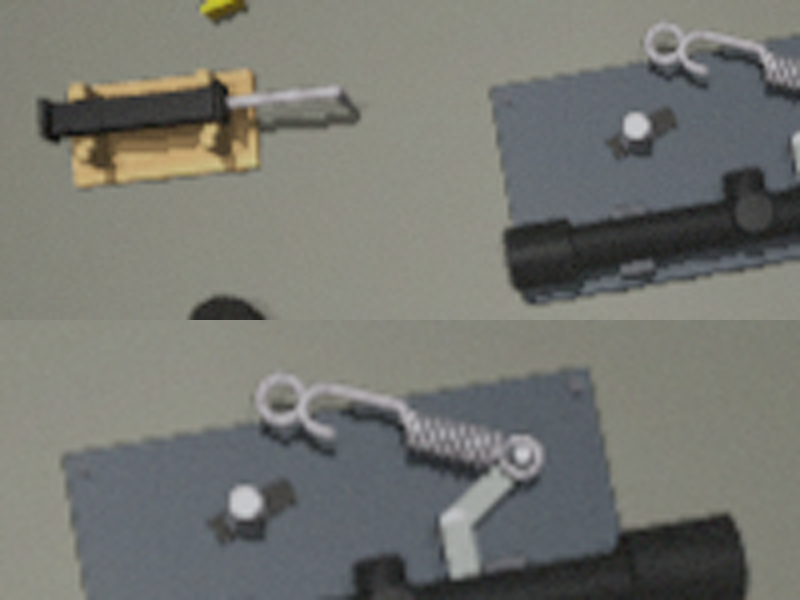

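The crop confirms the black handle with the bare steel shank in the wooden rest. The handle runs from crop (45,118) to (220,100) and the shank bends down near (342,92). In the lower crop the post head is at (245,502), the eye at (281,401) and the pin at (522,456).

```bash
cat > h.py <<'E'
import numpy as np, cv2
from plant import r
def ray(cal,uv,z):
    K,V=cal["camera_matrix"],cal["view"]
    d=np.linalg.solve(K,[uv[0],uv[1],1]); d=np.array([d[0],-d[1],-d[2]])
    R,t=V[:3,:3],V[:3,3]; c=-R.T@t; w=R.T@d
    return (c+w*(z-c[2])/w[2])
def proj(cal,P):
    p=cal["view"]@np.append(P,1); q=cal["camera_matrix"]@np.array([p[0],-p[1],-p[2]]); return q[:2]/q[2]
E
python3 - <<'E'
from h import *
c=r.calibration("top")
A=lambda u,v:(130+u/4,165+v/4)
B=lambda u,v:(240+u/5,160+(v-320)/5)
for n,uv,z in [("post",B(245,502),.062),("pin",B(522,456),.05),("eye",B(281,401),.045),
 ("h0",A(45,118),.072),("h1",A(220,100),.072),("bend",A(342,92),.063),
 ("plateTL",B(63,455),.012),("plateTR",B(588,370),.012),("foot TL",A(72,105),.01),("foot TR",A(252,70),.01),("foot BL",A(76,185),.01),("foot BR",A(258,165),.01),
 ("disp",(448,212),.119),("cup",(187,249),.045)]:
    print(n,ray(c,uv,z).round(4))
E
```

```text
post [ 0.5495 -0.0247  0.062 ]
pin [ 0.5747 -0.1751  0.05  ]
eye [ 0.6077 -0.0453  0.045 ]
h0 [0.558  0.3684 0.072 ]
h1 [0.5686 0.252  0.072 ]
bend [0.5746 0.1722 0.063 ]
plateTL [0.5853 0.0763 0.012 ]
plateTR [ 0.6299 -0.2187  0.012 ]
foot TL [0.5773 0.3699 0.01  ]
foot TR [0.6006 0.2439 0.01  ]
foot BL [0.5208 0.3655 0.01  ]
foot BR [0.5332 0.2387 0.01  ]
disp [ 0.4954 -0.4258  0.119 ]
cup [0.4131 0.2501 0.045 ]
```

```bash
cat >> h.py <<'E'
from scipy.spatial.transform import Rotation as Rn
def plan(wps):
    "wps: list of (pos,yaw,rows) tool-down; prints rows of slide/twist from the present pose"
    s=r.state(); p=np.array(s["tcp_pos"]); y=s["tcp_rot"][2]; k=0
    for P,Y,n in wps:
        P=np.array(P); dy=(Y-y)/n
        for i in range(n):
            a=y; d=(P-p)/n
            R=Rn.from_euler("xyz",[np.pi,0,a]).as_matrix()
            print(k,(R.T@d).round(4).tolist(),"tz",round(-dy,3)); y+=dy; k+=1
        p=P
E
python3 -c "
from h import *
plan([((.45,-.15,.25),.95,14),((.56,.308,.2),1.66,13)])"
```

```text
0 [0.0285, -0.0263, -0.0012] tz -0.05
1 [0.0298, -0.0248, -0.0012] tz -0.05
2 [0.031, -0.0233, -0.0012] tz -0.05
3 [0.0321, -0.0217, -0.0012] tz -0.05
4 [0.0331, -0.0201, -0.0012] tz -0.05
5 [0.0341, -0.0184, -0.0012] tz -0.05
6 [0.035, -0.0167, -0.0012] tz -0.05
7 [0.0358, -0.0149, -0.0012] tz -0.05
8 [0.0365, -0.0131, -0.0012] tz -0.05
9 [0.0371, -0.0113, -0.0012] tz -0.05
10 [0.0376, -0.0094, -0.0012] tz -0.05
11 [0.038, -0.0075, -0.0012] tz -0.05
12 [0.0383, -0.0056, -0.0012] tz -0.05
13 [0.0386, -0.0037, -0.0012] tz -0.05
14 [0.0336, -0.0136, 0.0038] tz -0.055
15 [0.0343, -0.0118, 0.0038] tz -0.055
16 [0.0349, -0.0099, 0.0038] tz -0.055
17 [0.0353, -0.008, 0.0038] tz -0.055
18 [0.0357, -0.006, 0.0038] tz -0.055
19 [0.036, -0.004, 0.0038] tz -0.055
20 [0.0362, -0.0021, 0.0038] tz -0.055
21 [0.0362, -0.0001, 0.0038] tz -0.055
22 [0.0362, 0.0019, 0.0038] tz -0.055
23 [0.036, 0.0038, 0.0038] tz -0.055
24 [0.0358, 0.0058, 0.0038] tz -0.055
25 [0.0354, 0.0078, 0.0038] tz -0.055
26 [0.0349, 0.0097, 0.0038] tz -0.055
```

Request:
{"name": "arm_command", "arguments": {
  "commands": [
    {"slide":[0.0285,-0.0263,-0.001],"twist":[0,0,-0.05]},
    {"slide":[0.03,-0.025,-0.001],"twist":[0,0,-0.05]},
    {"slide":[0.031,-0.0233,-0.001],"twist":[0,0,-0.05]},
    {"slide":[0.032,-0.0217,-0.001],"twist":[0,0,-0.05]},
    {"slide":[0.033,-0.02,-0.001],"twist":[0,0,-0.05]},
    {"slide":[0.034,-0.0184,-0.001],"twist":[0,0,-0.05]},
    {"slide":[0.035,-0.0167,-0.001],"twist":[0,0,-0.05]},
    {"slide":[0.036,-0.015,-0.001],"twist":[0,0,-0.05]},
    {"slide":[0.0365,-0.013,-0.001],"twist":[0,0,-0.05]},
    {"slide":[0.037,-0.011,-0.001],"twist":[0,0,-0.05]}
  ]
}}

```text
clock: 1.1
tcp_pos: [0.3666, -0.2788, 0.2434]
tcp_rot: [-3.142, 0.0, 0.753]
ft_force: [1.2, 0.7, -0.4]
grip_width: 1.001
gripper_force: 0.0
```

Request:
{"name": "arm_command", "arguments": {
  "commands": [
    {"slide":[0.0376,-0.0094,-0.001],"twist":[0,0,-0.05]},
    {"slide":[0.038,-0.0075,-0.001],"twist":[0,0,-0.05]},
    {"slide":[0.038,-0.0056,-0.001],"twist":[0,0,-0.05]},
    {"slide":[0.0386,-0.0037,-0.001],"twist":[0,0,-0.05]},
    {"slide":[0.034,-0.0136,0.003],"twist":[0,0,-0.055]},
    {"slide":[0.0343,-0.012,0.003],"twist":[0,0,-0.055]},
    {"slide":[0.035,-0.01,0.003],"twist":[0,0,-0.055]},
    {"slide":[0.0353,-0.008,0.003],"twist":[0,0,-0.055]},
    {"slide":[0.0357,-0.006,0.003],"twist":[0,0,-0.055]},
    {"slide":[0.036,-0.004,0.003],"twist":[0,0,-0.055]}
  ]
}}

```text
clock: 2.1
tcp_pos: [0.5006, 0.0629, 0.2293]
tcp_rot: [3.142, 0.0, 1.283]
ft_force: [0.9, 0.4, 0.7]
grip_width: 1.001
gripper_force: 0.0
```

Request:
{"name": "arm_command", "arguments": {
  "commands": [
    {"slide":[0.036,-0.002,0.003],"twist":[0,0,-0.055]},
    {"slide":[0.036,0,0.003],"twist":[0,0,-0.055]},
    {"slide":[0.036,0.002,0.003],"twist":[0,0,-0.055]},
    {"slide":[0.036,0.004,0.003],"twist":[0,0,-0.055]},
    {"slide":[0.036,0.006,0.003],"twist":[0,0,-0.055]},
    {"slide":[0.0354,0.0078,0.003],"twist":[0,0,-0.055]},
    {"slide":[0.035,0.0097,0.003],"twist":[0,0,-0.055]},
    {"slide":[0,0,0],"twist":[0,0,0]},
    {"slide":[0,0,0],"twist":[0,0,0]}
  ]
}}

```text
clock: 3.0
tcp_pos: [0.5589, 0.3088, 0.2077]
tcp_rot: [-3.14, -0.0, 1.667]
ft_force: [2.0, -0.9, 0.1]
grip_width: 1.001
gripper_force: 0.0
```

```bash
python3 - <<'E'
from h import *
s=r.state(); c=r.calibration("wrist"); im=r.read_camera("wrist")
cv2.imwrite("pics/w1.png",cv2.resize(im,None,fx=1.4,fy=1.4)); np.save("w1.npy",c["view"])
print(s["clock"],s["tcp_pos"],s["tcp_rot"],s["ft_force"]); print(c)
E
```

```text
3.0 [0.5588718  0.30876479 0.20773303] [-3.14014066e+00 -9.42213313e-06  1.66711361e+00] [ 1.95971008 -0.86277186  0.13680465]
{'camera_matrix': array([[351.90635455,   0.        , 276.01103292],
       [  0.        , 351.90635455, 201.13259434],
       [  0.        ,   0.        ,   1.        ]]), 'view': array([[ 0.99540575,  0.09572462, -0.00204875, -0.58632474],
       [-0.09249444,  0.95584645, -0.27893072, -0.21637498],
       [-0.02474225,  0.27783874,  0.96030904, -0.43842717],
       [ 0.        ,  0.        ,  0.        ,  1.        ]])}
```

View pics/w1.png

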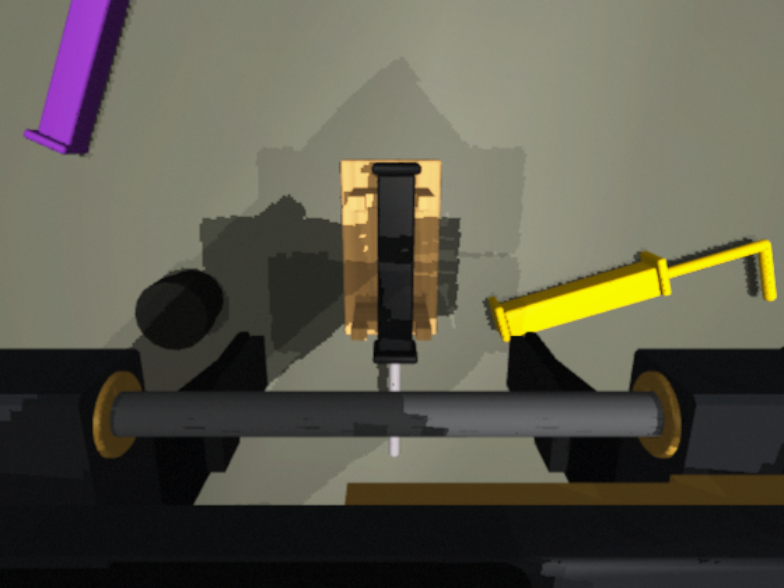

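Wrist view: handle from flange (397,168) to flange (395,352), shank on below to (394,455). It's well aligned and lies centrally in the rest. The purple and yellow look-alikes and the eyecup at (180,308) are clear of it.

```bash
python3 - <<'E'
from h import *
c=r.calibration("wrist")
for n,uv,z in [("far top",(397,166),.075),("near top",(395,347),.075),("far ax",(397,172),.072),("near body",(395,338),.072),("tipbend",(394,455),.06),
 ("foot",(341,160),.01),("foot",(440,160),.01),("foot",(348,335),.01),("foot",(435,335),.01)]:
    print(n,ray(c,np.array(uv)/1.4,z).round(4))
for p in [(.5588,.3088,.075)]: print(proj(c,p)*1.4)
E
```

```text
far top [0.5603 0.3692 0.075 ]
near top [0.5701 0.2591 0.075 ]
far ax [0.5607 0.3657 0.072 ]
near body [0.5696 0.2639 0.072 ]
tipbend [0.5784 0.1703 0.06  ]
foot [0.523  0.3662 0.01  ]
foot [0.591  0.3726 0.01  ]
foot [0.5372 0.2371 0.01  ]
foot [0.6033 0.2434 0.01  ]
[384.43021112 268.90966604]
```

Request:
{"name": "arm_command", "arguments": {
  "commands": [
    {"slide":[0.001,0.006,0.03],"twist":[0,0,0]},
    {"slide":[0,0,0.035],"twist":[0,0,0]},
    {"slide":[0,0,0.035],"twist":[0,0,0]},
    {"slide":[0,0,0.03],"twist":[0,0,0]},
    {"slide":[0,0,0.018],"twist":[0,0,0]},
    {"slide":[0,0,0.006],"twist":[0,0,0]},
    {"slide":[0,0,0],"twist":[0,0,0]},
    {"slide":[0,0,0],"twist":[0,0,0]}
  ]
}}

```text
clock: 3.85
tcp_pos: [0.5661, 0.31, 0.0562]
tcp_rot: [3.14, -0.001, 1.665]
ft_force: [-0.3, 1.1, 0.3]
grip_width: 1.0
gripper_force: 0.0
```

Request:
{"name": "arm_command", "arguments": {
  "commands": [
    {"slide":[0,0,0]},
    {"slide":[0,0,0]},
    {"slide":[0,0,0]},
    {"slide":[0,0,0]},
    {"slide":[0,0,0]},
    {"slide":[0,0,0]},
    {"slide":[0,0,0]},
    {"slide":[0,0,0]}
  ],
  "gripper": -1,
  "grip_force": 60
}}

```text
invalid input at $.commands[0]: expected keys slide, twist
```

Request:
{"name": "arm_command", "arguments": {
  "commands": [
    {"slide":[0,0,0.003],"twist":[0,0,0]},
    {"slide":[0,0,0],"twist":[0,0,0]},
    {"slide":[0,0,0],"twist":[0,0,0]},
    {"slide":[0,0,0],"twist":[0,0,0]},
    {"slide":[0,0,0],"twist":[0,0,0]},
    {"slide":[0,0,0],"twist":[0,0,0]},
    {"slide":[0,0,0],"twist":[0,0,0]},
    {"slide":[0,0,0],"twist":[0,0,0]},
    {"slide":[0,0,0],"twist":[0,0,0]},
    {"slide":[0,0,0],"twist":[0,0,0]}
  ],
  "gripper": -1,
  "grip_force": 60
}}

```text
clock: 4.85
tcp_pos: [0.5652, 0.3097, 0.0515]
tcp_rot: [-3.141, 0.0, 1.666]
ft_force: [0.2, 0.1, 0.1]
grip_width: 0.246
gripper_force: 60.0
```

Request:
{"name": "arm_command", "arguments": {
  "commands": [
    {"slide":[0,0,-0.015],"twist":[0,0,0]},
    {"slide":[0,0,-0.035],"twist":[0,0,0]},
    {"slide":[-0.01,0,-0.035],"twist":[0,0,0]},
    {"slide":[-0.035,0.0015,-0.005],"twist":[0,0,0]},
    {"slide":[-0.04,0.0015,0],"twist":[0,0,0]},
    {"slide":[-0.04,0.0015,0],"twist":[0,0,0]},
    {"slide":[-0.04,0.0015,0],"twist":[0,0,0]},
    {"slide":[-0.035,0.0015,0.01],"twist":[0,0,0]},
    {"slide":[-0.02,0.0014,0.02],"twist":[0,0,0]},
    {"slide":[-0.003,0,0.005],"twist":[0,0,0]}
  ]
}}

```text
clock: 5.85
tcp_pos: [0.5952, 0.0842, 0.1054]
tcp_rot: [-3.14, 0.002, 1.661]
ft_force: [-0.8, -0.1, -1.8]
grip_width: 0.25
gripper_force: 60.0
```

Request:
{"name": "arm_command", "arguments": {
  "commands": [
    {"slide":[0,0,0],"twist":[0,0,0]},
    {"slide":[0,0,0],"twist":[0,0,0]}
  ]
}}

```text
clock: 6.05
tcp_pos: [0.5953, 0.0905, 0.1077]
tcp_rot: [3.14, -0.001, 1.668]
ft_force: [-1.2, -0.5, -1.4]
grip_width: 0.247
gripper_force: 60.0
```

```bash
python3 - <<'E'
from h import *
s=r.state(); c=r.calibration("wrist"); im=r.read_camera("wrist"); t=r.read_camera("top"); sc=r.read_camera("scene")
ct=r.calibration("top"); cs=r.calibration("scene")
T=np.array(s["tcp_pos"]); tip=T+[.0128,-.1344,.0095-.044]
eye=np.array([.6077,-.0453,.045]); post=np.array([.5495,-.0247,.062]); pin=np.array([.5747,-.1751,.05])
print(s["clock"],T,s["tcp_rot"],s["grip_width"],s["ft_force"])
for n,cc in(("top",ct),("scene",cs),("wrist",c)):
    print(n,[proj(cc,p).round(1).tolist() for p in(tip,eye,post,pin)])
cv2.imwrite("pics/w2f.png",im);cv2.imwrite("pics/t2f.png",t);cv2.imwrite("pics/s2f.png",sc)
a=cv2.resize(t[150:220,230:370],(560,280),interpolation=cv2.INTER_CUBIC)
b=cv2.resize(sc[160:250,210:330],(373,280),interpolation=cv2.INTER_CUBIC)
w=cv2.resize(im[240:420],None,fx=1.4,fy=1.4)
out=np.zeros((280+w.shape[0],800,3),np.uint8); out[:280,:427]=cv2.resize(t[155:215,240:330],(427,280),interpolation=cv2.INTER_CUBIC); out[:280,427:]=b
out[280:,:784]=w
cv2.imwrite("pics/c2.png",out)
E
```

```text
6.05 [0.59532119 0.09049254 0.10769942] [ 3.14049488e+00 -9.32566362e-04  1.66784875e+00] 0.24670763142663002 [-1.19751996 -0.52525452 -1.38117732]
top [[295.9, 173.9], [296.2, 176.2], [289.0, 196.4], [344.4, 187.2]]
scene [[252.6, 204.6], [252.7, 212.7], [274.6, 205.9], [243.7, 186.9]]
wrist [[274.3, 424.7], [273.7, 392.8], [192.0, 381.9], [219.9, 519.1]]
```

View pics/c2.png

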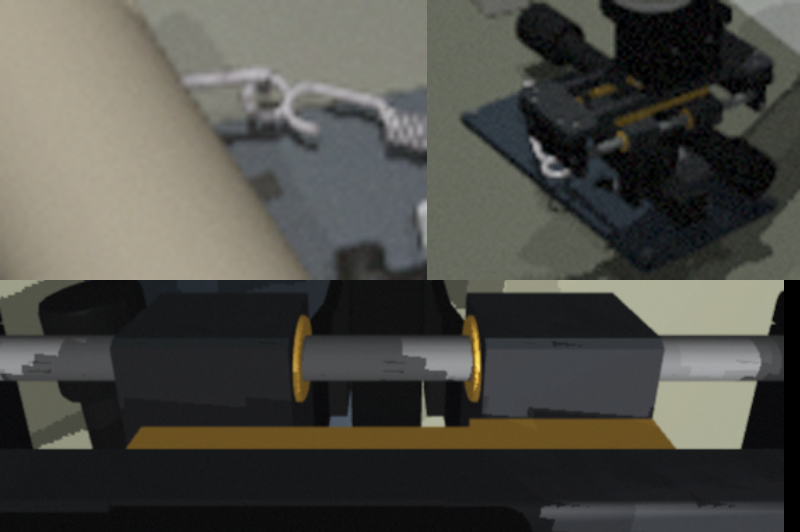

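The pin end (about (268,80) in the top crop) stands over the eye (about (265,100)). I'll enlarge it to check the offset.

```bash
python3 - <<'E'
from h import *
t=cv2.imread("pics/t2f.png"); t0=cv2.imread("pics/top0.png")
o=[cv2.resize(x[162:192,276:312],(396*2//2,330),interpolation=cv2.INTER_CUBIC) for x in (t,t0)]
cv2.imwrite("pics/c3.png",np.hstack(o))
E
```

```text
(no output)
```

View pics/c3.png

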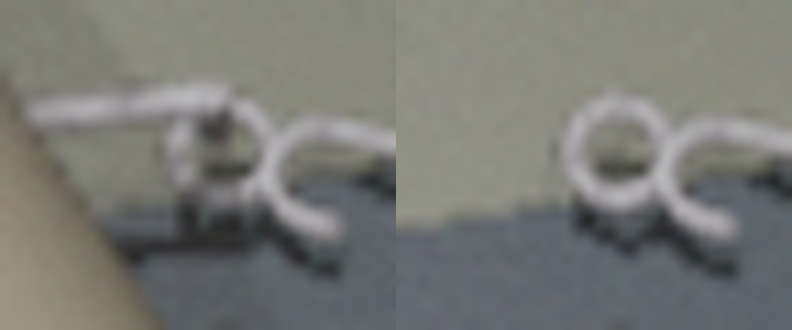

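The pin tip (about (216,133) left) sits over the eye's centre (219,152 right), allowing for height. The offset is about 1 mm, so I'll go down.

Request:
{"name": "arm_command", "arguments": {
  "commands": [
    {"slide":[0,0,0.014],"twist":[0,0,0]},
    {"slide":[0,0,0.008],"twist":[0,0,0]},
    {"slide":[0,0,0.008],"twist":[0,0,0]},
    {"slide":[0,0,0],"twist":[0,0,0]}
  ]
}}

```text
clock: 6.6
tcp_pos: [0.5943, 0.0883, 0.0748]
tcp_rot: [-3.139, 0.0, 1.666]
ft_force: [1.1, -0.3, -0.9]
grip_width: 0.247
gripper_force: 60.0
```

```bash
python3 - <<'E'
from h import *
s=r.state();print(s["tcp_pos"],s["tcp_rot"],s["ft_force"],s["torque"])
t=r.read_camera("top")
cv2.imwrite("pics/c4.png",cv2.resize(t[160:200,270:340],(770,440),interpolation=cv2.INTER_CUBIC))
E
```

```text
[0.59434541 0.08834047 0.07478563] [-3.13906327e+00  9.84896005e-06  1.66596996e+00] [ 1.11850344 -0.30658863 -0.87969743] [ 0.03230472 -0.13650811  0.01387889]
```

View pics/c4.png

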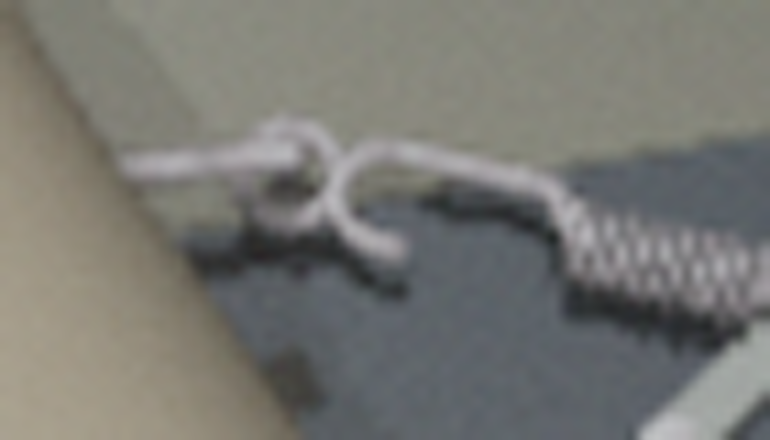

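The pin is inside the eye (crop (285,165) within the ring) with no contact load, so I'll lower further and plan the pull.

Request:
{"name": "arm_command", "arguments": {
  "commands": [
    {"slide":[0,0,0.01],"twist":[0,0,0]},
    {"slide":[0,0,0.01],"twist":[0,0,0]},
    {"slide":[0,0,0],"twist":[0,0,0]},
    {"slide":[0,0,0],"twist":[0,0,0]}
  ]
}}

```text
clock: 7.05
tcp_pos: [0.5951, 0.0885, 0.0562]
tcp_rot: [-3.141, -0.0, 1.666]
ft_force: [1.0, -0.1, -1.2]
grip_width: 0.248
gripper_force: 60.0
```

```bash
cat >> h.py <<'E'
P0=np.array([.5747,-.1751]); YF=.150; OFF=np.array([.0128,-.1344])
def tcp_for(sw,st,out=.005):
    a=sw-YF; return P0+(.134+st+out)*np.array([np.sin(a),np.cos(a)])-OFF
def whereis(out=.005):
    s=r.state(); T=np.array(s["tcp_pos"]); d=T[:2]+OFF-P0
    n=np.linalg.norm(d); a=np.arctan2(d[0],d[1])
    f=s["ft_force"]; u=d/n
    print("t",round(s["clock"],2),"z",T[2].round(4),"yaw",round(s["tcp_rot"][2],3),"swing",round(a+YF,3),"stretch",round(n-.134-out,4),"F",np.round(f,1),"along",round(float(f[:2]@u),1))
    return T
def seg(wps):
    T=whereis()[:2]; y=1.666
    ux,uy=np.array([np.cos(y),np.sin(y)]),np.array([np.sin(y),-np.cos(y)])
    for sw,st in wps:
        G=tcp_for(sw,st); d=G-T; print(sw,st,"slide xy",(d@ux).round(4),(d@uy).round(4)); T=G
E
python3 -c "
from h import *
seg([(.37,0),(.3,.02),(.2,.05),(.15,.066),(.08,.066),(.03,.066),(0,.066),(-.03,.066),(-.03,.04)])"
```

```text
t 7.05 z 0.0562 yaw 1.666 swing 0.401 stretch -0.0056 F [ 1.  -0.1 -1.2] along 0.2
0.37 0 slide xy 0.0067 -0.0022
0.3 0.02 slide xy 0.0221 -0.0045
0.2 0.05 slide xy 0.0328 -0.0113
0.15 0.066 slide xy 0.0171 -0.0079
0.08 0.066 slide xy 0.0009 -0.0143
0.03 0.066 slide xy 0.0 -0.0102
0 0.066 slide xy -0.0002 -0.0061
-0.03 0.066 slide xy -0.0004 -0.0061
-0.03 0.04 slide xy -0.0259 0.0022
```

Request:
{"name": "arm_command", "arguments": {
  "commands": [
    {"slide":[0.0035,-0.001,0],"twist":[0,0,0]},
    {"slide":[0.0035,-0.001,0],"twist":[0,0,0]},
    {"slide":[0.006,-0.001,0],"twist":[0,0,0]},
    {"slide":[0.006,-0.001,0],"twist":[0,0,0]},
    {"slide":[0.006,-0.001,0],"twist":[0,0,0]},
    {"slide":[0.004,-0.0015,0],"twist":[0,0,0]},
    {"slide":[0,0,0],"twist":[0,0,0]},
    {"slide":[0,0,0],"twist":[0,0,0]}
  ]
}}

```text
clock: 7.85
tcp_pos: [0.5858, 0.1162, 0.0563]
tcp_rot: [-3.141, 0.002, 1.665]
ft_force: [-1.5, -5.7, -2.8]
grip_width: 0.243
gripper_force: 60.0
```

```bash
python3 -c "
from h import *
seg([(.2,.05),(.15,.066)])"
```

```text
t 7.85 z 0.0563 yaw 1.665 swing 0.301 stretch 0.0197 F [-1.5 -5.7 -2.8] along -5.8
0.2 0.05 slide xy 0.0331 -0.0113
0.15 0.066 slide xy 0.0171 -0.0079
```

Request:
{"name": "arm_command", "arguments": {
  "commands": [
    {"slide":[0.0085,-0.003,0],"twist":[0,0,0]},
    {"slide":[0.0085,-0.003,0],"twist":[0,0,0]},
    {"slide":[0.008,-0.003,0],"twist":[0,0,0]},
    {"slide":[0.008,-0.0025,0],"twist":[0,0,0]},
    {"slide":[0.005,-0.0025,0],"twist":[0,0,0]},
    {"slide":[0.005,-0.0025,0],"twist":[0,0,0]},
    {"slide":[0.004,-0.0015,0],"twist":[0,0,0]},
    {"slide":[0.003,-0.0015,0],"twist":[0,0,0]},
    {"slide":[0,0,0],"twist":[0,0,0]},
    {"slide":[0,0,0],"twist":[0,0,0]}
  ]
}}

```text
clock: 8.85
tcp_pos: [0.5619, 0.1608, 0.0558]
tcp_rot: [-3.14, 0.006, 1.663]
ft_force: [-0.4, -15.2, -1.8]
grip_width: 0.246
gripper_force: 60.0
```

```bash
python3 -c "
from h import *
seg([(.08,.066),(.03,.066),(0,.066),(-.03,.066)])
print(r.state()['torque'],r.state()['grip_width'])
for n,b in (('top',(160,210,260,350)),('scene',(170,245,210,310))):
    im=r.read_camera(n)[b[0]:b[1],b[2]:b[3]]; cv2.imwrite('pics/c5%s.png'%n,cv2.resize(im,(540,300),interpolation=cv2.INTER_CUBIC))
a=cv2.imread('pics/c5top.png');b=cv2.resize(cv2.imread('pics/c5scene.png'),(400,300)); o=np.zeros((600,540,3),np.uint8);o[:300]=a;o[300:,:400]=b;cv2.imwrite('pics/c5.png',o)
"
```

```text
t 8.85 z 0.0558 yaw 1.663 swing 0.15 stretch 0.0625 F [ -0.4 -15.2  -1.8] along -15.2
0.08 0.066 slide xy 0.0043 -0.014
0.03 0.066 slide xy 0.0 -0.0102
0 0.066 slide xy -0.0002 -0.0061
-0.03 0.066 slide xy -0.0004 -0.0061
[-3.40756225 -0.16021825 -0.13265795] 0.24566288397664726
```

View pics/c5.png

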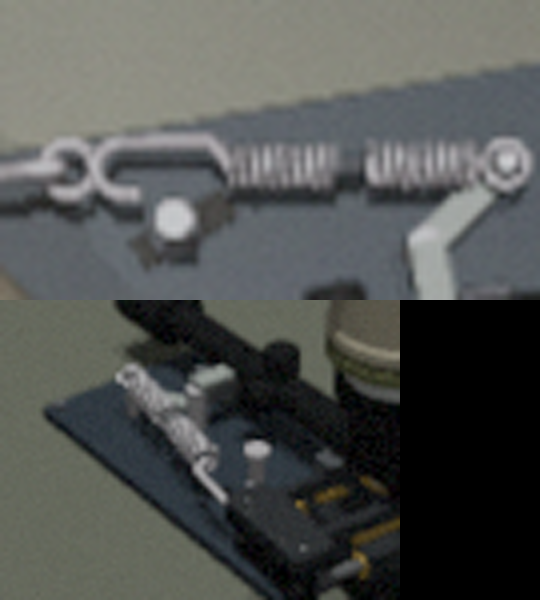

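The top crop shows the eye on the pin at (70,165), tail tip at (140,192), coil start at (230,165) and post at (175,218). The post is beside the mouth, a little nearer the tail, so I'll add 4 mm of stretch and swing in.

Request:
{"name": "arm_command", "arguments": {
  "commands": [
    {"slide":[0.004,-0.004,0],"twist":[0,0,0]},
    {"slide":[0.0005,-0.005,0],"twist":[0,0,0]},
    {"slide":[0,-0.005,0],"twist":[0,0,0]},
    {"slide":[0,-0.005,0],"twist":[0,0,0]},
    {"slide":[0,-0.005,0],"twist":[0,0,0]},
    {"slide":[0,-0.003,0],"twist":[0,0,0]},
    {"slide":[0,-0.003,0],"twist":[0,0,0]},
    {"slide":[0,0,0],"twist":[0,0,0]}
  ]
}}

```text
clock: 9.75
tcp_pos: [0.5319, 0.1624, 0.056]
tcp_rot: [-3.141, 0.006, 1.663]
ft_force: [1.8, -15.5, -3.6]
grip_width: 0.246
gripper_force: 60.0
```

```bash
python3 -c "
from h import *
seg([(-.03,.066)]); print(r.state()['torque'])"
```

```text
t 9.75 z 0.056 yaw 1.663 swing 0.003 stretch 0.0663 F [  1.8 -15.5  -3.6] along -15.5
-0.03 0.066 slide xy -0.0007 -0.0068
[-3.49978067 -0.67981222  0.10892338]
```

Request:
{"name": "arm_command", "arguments": {
  "commands": [
    {"slide":[0,-0.002,0],"twist":[0,0,0]},
    {"slide":[0,-0.002,0],"twist":[0,0,0]},
    {"slide":[0,-0.002,0],"twist":[0,0,0]},
    {"slide":[0,-0.002,0],"twist":[0,0,0]},
    {"slide":[0,0,0],"twist":[0,0,0]}
  ]
}}

```text
clock: 10.25
tcp_pos: [0.5242, 0.1617, 0.0561]
tcp_rot: [-3.141, 0.006, 1.664]
ft_force: [2.3, -15.2, -2.8]
grip_width: 0.246
gripper_force: 60.0
```

```bash
python3 -c "
from h import *
seg([(-.03,.035)]); print(r.state()['torque'])
im=r.read_camera('top')[165:215,260:350]; cv2.imwrite('pics/c6.png',cv2.resize(im,(720,400),interpolation=cv2.INTER_CUBIC))"
```

```text
t 10.25 z 0.0561 yaw 1.664 swing -0.034 stretch 0.0669 F [  2.3 -15.2  -2.8] along -15.4
-0.03 0.035 slide xy -0.0317 0.0036
[-3.45608601 -0.74955066  0.23421762]
```

View pics/c6.png

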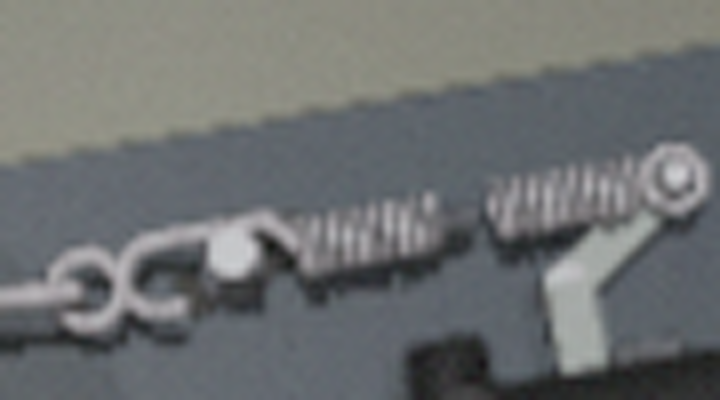

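The post (235,252) is inside the mouth against the shank, clear of tail tip (185,305) and coil (300,250). Easing back.

Request:
{"name": "arm_command", "arguments": {
  "commands": [
    {"slide":[-0.004,0.0005,0],"twist":[0,0,0]},
    {"slide":[-0.004,0.0005,0],"twist":[0,0,0]},
    {"slide":[-0.004,0.0005,0],"twist":[0,0,0]},
    {"slide":[-0.004,0.0005,0],"twist":[0,0,0]},
    {"slide":[-0.004,0.0005,0],"twist":[0,0,0]},
    {"slide":[-0.003,0.0005,0],"twist":[0,0,0]},
    {"slide":[0,0,0],"twist":[0,0,0]}
  ]
}}

```text
clock: 11.0
tcp_pos: [0.5295, 0.14, 0.0563]
tcp_rot: [3.141, 0.004, 1.664]
ft_force: [2.1, -10.8, -2.4]
grip_width: 0.249
gripper_force: 60.0
```

```bash
python3 -c "
from h import *
seg([(-.025,.035)]); print(r.state()['torque'])"
```

```text
t 11.0 z 0.0563 yaw 1.664 swing -0.027 stretch 0.0446 F [  2.1 -10.8  -2.4] along -11.0
-0.025 0.035 slide xy -0.0095 0.0012
[-2.50040211 -0.59985926  0.17189155]
```

Request:
{"name": "arm_command", "arguments": {
  "commands": [
    {"slide":[-0.003,0.0005,0],"twist":[0,0,0]},
    {"slide":[-0.003,0.0005,0],"twist":[0,0,0]},
    {"slide":[-0.003,0.0005,0],"twist":[0,0,0]},
    {"slide":[0,0,0],"twist":[0,0,0]},
    {"slide":[0,0,0],"twist":[0,0,0]}
  ]
}}

```text
clock: 11.5
tcp_pos: [0.5314, 0.1332, 0.0565]
tcp_rot: [3.141, 0.002, 1.665]
ft_force: [0.4, -7.2, -2.4]
grip_width: 0.247
gripper_force: 60.0
```

```bash
python3 -c "
from h import *
seg([(-.02,.035)]); print(r.state()['torque'])
im=r.read_camera('top')[165:215,260:350]; cv2.imwrite('pics/c7.png',cv2.resize(im,(720,400),interpolation=cv2.INTER_CUBIC))"
```

```text
t 11.5 z 0.0565 yaw 1.665 swing -0.024 stretch 0.0376 F [ 0.4 -7.2 -2.4] along -7.2
-0.02 0.035 slide xy -0.0025 0.0008
[-1.67846717 -0.33022571  0.07806519]
```

View pics/c7.png

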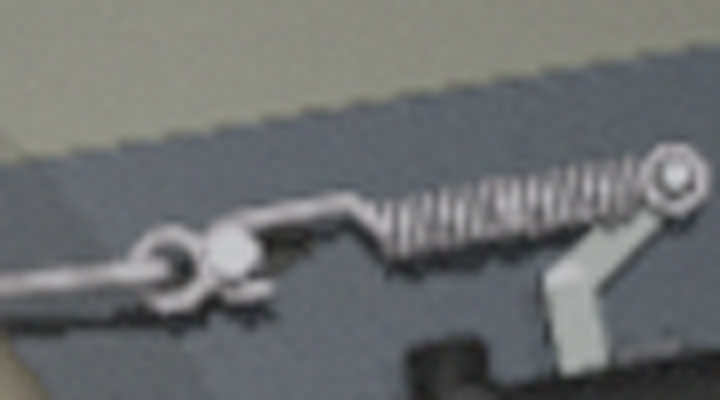

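The half circle now wraps the post at (232,252). I'll ease on until the pull force is gone.

Request:
{"name": "arm_command", "arguments": {
  "commands": [
    {"slide":[-0.002,0.0003,0],"twist":[0,0,0]},
    {"slide":[-0.002,0.0003,0],"twist":[0,0,0]},
    {"slide":[0,0,0],"twist":[0,0,0]},
    {"slide":[0,0,0],"twist":[0,0,0]}
  ]
}}

```text
clock: 11.95
tcp_pos: [0.532, 0.1309, 0.0567]
tcp_rot: [3.141, -0.001, 1.666]
ft_force: [0.3, 0.5, -1.4]
grip_width: 0.242
gripper_force: 60.0
```

```bash
python3 -c "
from h import *
whereis(); print(r.state()['torque'])"
```

```text
t 11.95 z 0.0567 yaw 1.666 swing -0.022 stretch 0.0352 F [ 0.3  0.5 -1.4] along 0.4
[ 0.01306882 -0.12036639  0.01736986]
```

Request:
{"name": "arm_command", "arguments": {
  "commands": [
    {"slide":[-0.003,0.0005,0],"twist":[0,0,0]},
    {"slide":[0,0,0],"twist":[0,0,0]},
    {"slide":[0,0,0],"twist":[0,0,0]},
    {"slide":[0,0,0],"twist":[0,0,0]},
    {"slide":[0,0,0],"twist":[0,0,0]}
  ]
}}

```text
clock: 12.45
tcp_pos: [0.5329, 0.1273, 0.0565]
tcp_rot: [3.142, 0.0, 1.666]
ft_force: [0.2, -0.5, -1.9]
grip_width: 0.247
gripper_force: 60.0
```

Request:
{"name": "arm_command", "arguments": {
  "commands": [
    {"slide":[0,0,-0.005],"twist":[0,0,0]},
    {"slide":[0,0,-0.005],"twist":[0,0,0]},
    {"slide":[0,0,-0.01],"twist":[0,0,0]},
    {"slide":[0,0,-0.015],"twist":[0,0,0]},
    {"slide":[0,0,-0.02],"twist":[0,0,0]},
    {"slide":[0,0,-0.02],"twist":[0,0,0]},
    {"slide":[0,0,0],"twist":[0,0,0]},
    {"slide":[0,0,0],"twist":[0,0,0]}
  ]
}}

```text
clock: 13.25
tcp_pos: [0.5332, 0.1272, 0.1322]
tcp_rot: [3.14, 0.0, 1.666]
ft_force: [0.1, 0.3, -1.6]
grip_width: 0.245
gripper_force: 60.0
```

```bash
python3 -c "
from h import *
whereis(); s=r.state(); print(s['tcp_pos'],s['tcp_rot'],s['torque'])
plan([((.565,.310,.13),1.666,5),((.565,.310,.0525),1.666,4)])
im=r.read_camera('top')[165:215,250:350]; cv2.imwrite('pics/c8.png',cv2.resize(im,(800,400),interpolation=cv2.INTER_CUBIC))"
```

```text
t 13.25 z 0.1322 yaw 1.666 swing -0.019 stretch 0.0313 F [ 0.1  0.3 -1.6] along 0.2
[0.53323979 0.12715571 0.13219115] [3.14025661e+00 4.78581090e-04 1.66555656e+00] [-0.00293174 -0.11803105  0.01767508]
0 [0.0358, 0.0098, 0.0004] tz -0.0
1 [0.0358, 0.0098, 0.0004] tz -0.0
2 [0.0358, 0.0098, 0.0004] tz -0.0
3 [0.0358, 0.0098, 0.0004] tz -0.0
4 [0.0358, 0.0098, 0.0004] tz -0.0
5 [0.0, -0.0, 0.0194] tz -0.0
6 [0.0, -0.0, 0.0194] tz -0.0
7 [0.0, -0.0, 0.0194] tz -0.0
8 [0.0, -0.0, 0.0194] tz -0.0
```

View pics/c8.png

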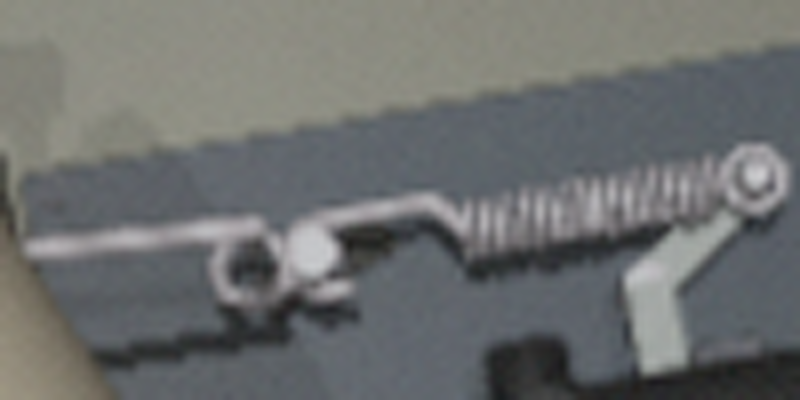

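The spring is held by the post (310,250), the eye ring at (245,265) is empty, and the puller is above and clear of it. That was my eleventh picture viewed, one over the limit, so from here I'll go by numbers only.

```bash
python3 -c "
from h import *
T=np.array(r.state()['tcp_pos']); c=r.calibration('top')
for z in (.0095,.0135):
  p=proj(c,T+[.0132,-.1384,z]); print((p-[250,165])*8)
for x in(.06,.08,.1): print(((proj(c,T+[-np.cos(1.666)*x,-np.sin(1.666)*x,.0095])-[250,165])*8).round())
"
```

```text
[271.13812958 223.21772078]
[271.07851105 221.10748916]
[ 20. 250.]
[ 83. 243.]
[147. 236.]
```

Request:
{"name": "arm_command", "arguments": {
  "commands": [
    {"slide":[0.025,0.007,0],"twist":[0,0,0]},
    {"slide":[0.036,0.01,0],"twist":[0,0,0]},
    {"slide":[0.036,0.01,0],"twist":[0,0,0]},
    {"slide":[0.036,0.01,0],"twist":[0,0,0]},
    {"slide":[0.03,0.008,0],"twist":[0,0,0]},
    {"slide":[0.016,0.004,0],"twist":[0,0,0]},
    {"slide":[0,0,0],"twist":[0,0,0]},
    {"slide":[0,0,0],"twist":[0,0,0]}
  ]
}}

```text
clock: 14.1
tcp_pos: [0.5643, 0.3097, 0.1304]
tcp_rot: [-3.14, 0.001, 1.666]
ft_force: [0.5, -0.5, -1.1]
grip_width: 0.25
gripper_force: 60.0
```

Request:
{"name": "arm_command", "arguments": {
  "commands": [
    {"slide":[0,0.0007,0.02],"twist":[0,0,0]},
    {"slide":[0,0,0.02],"twist":[0,0,0]},
    {"slide":[0,0,0.018],"twist":[0,0,0]},
    {"slide":[0,0,0.01],"twist":[0,0,0]},
    {"slide":[0,0,0.005],"twist":[0,0,0]},
    {"slide":[0,0,0.003],"twist":[0,0,0]},
    {"slide":[0,0,0],"twist":[0,0,0]},
    {"slide":[0,0,0],"twist":[0,0,0]}
  ]
}}

```text
clock: 14.9
tcp_pos: [0.5657, 0.3105, 0.0562]
tcp_rot: [3.141, -0.0, 1.666]
ft_force: [-0.1, 0.6, -1.6]
grip_width: 0.247
gripper_force: 60.0
```

Request:
{"name": "arm_command", "arguments": {
  "commands": [
    {"slide":[0,0,0.002],"twist":[0,0,0]},
    {"slide":[0,0,0.002],"twist":[0,0,0]},
    {"slide":[0,0,0.001],"twist":[0,0,0]},
    {"slide":[0,0,0],"twist":[0,0,0]},
    {"slide":[0,0,0],"twist":[0,0,0]}
  ]
}}

```text
clock: 15.4
tcp_pos: [0.5656, 0.3103, 0.0514]
tcp_rot: [3.141, 0.0, 1.666]
ft_force: [-2.6, -2.1, 7.2]
grip_width: 0.245
gripper_force: 60.0
```

Contact is felt at the grasp height, so I'll release and retreat upward.

Request:
{"name": "arm_command", "arguments": {
  "commands": [
    {"slide":[0,0,0],"twist":[0,0,0]},
    {"slide":[0,0,0],"twist":[0,0,0]},
    {"slide":[0,0,0],"twist":[0,0,0]},
    {"slide":[0,0,0],"twist":[0,0,0]},
    {"slide":[0,0,0],"twist":[0,0,0]},
    {"slide":[0,0,0],"twist":[0,0,0]},
    {"slide":[0,0,0],"twist":[0,0,0]},
    {"slide":[0,0,0],"twist":[0,0,0]}
  ],
  "gripper": 1
}}

```text
clock: 16.2
tcp_pos: [0.5654, 0.3101, 0.0505]
tcp_rot: [-3.142, 0.0, 1.666]
ft_force: [0.1, 0.4, 0.7]
grip_width: 0.888
gripper_force: 0.0
```

Request:
{"name": "arm_command", "arguments": {
  "commands": [
    {"slide":[0,0,-0.01],"twist":[0,0,0]},
    {"slide":[0,0,-0.03],"twist":[0,0,0]},
    {"slide":[0,0,-0.04],"twist":[0,0,0]},
    {"slide":[0,0,-0.04],"twist":[0,0,0]},
    {"slide":[0,0,-0.036],"twist":[0,0,0]},
    {"slide":[0,-0.006,0],"twist":[0,0,0]},
    {"slide":[0,0,0],"twist":[0,0,0]},
    {"slide":[0,0,0],"twist":[0,0,0]}
  ]
}}

```text
clock: 17.0
tcp_pos: [0.5592, 0.3092, 0.2058]
tcp_rot: [-3.141, 0.001, 1.666]
ft_force: [0.4, -0.0, -0.7]
grip_width: 0.999
gripper_force: 0.0
```

```bash
python3 - <<'E'
from h import *
s=r.state(); c=r.calibration("wrist"); im=r.read_camera("wrist"); cv2.imwrite("pics/w9.png",im)
print(s["clock"],s["tcp_pos"],s["ft_force"],s["grip_width"])
V0=np.load("w1.npy"); print(np.abs(V0-c["view"]).max())
a=cv2.resize(cv2.imread("pics/w1.png"),(560,420),interpolation=cv2.INTER_AREA)
# compare the handle outline in the two wrist pictures (shadow-free: end flanges, shank)
for n,x in(("before",a),("after",im)):
    g=cv2.cvtColor(x,cv2.COLOR_BGR2GRAY).astype(int)
    print(n,"col 283",g[108:125,283].tolist(),g[238:262,283].tolist(),"row 117",g[120,260:306].tolist(),"row 252",g[252,260:306].tolist())
w=(slice(105,262),slice(235,325))
sh,resp=cv2.phaseCorrelate(cv2.cvtColor(a,6).astype(np.float32)[w],cv2.cvtColor(im,6).astype(np.float32)[w]); print(sh,resp)
E
```

```text
17.0 [0.55916072 0.30915682 0.20578419] [ 0.40450045 -0.03034719 -0.69270238] 0.9992403984209735
0.001745038693921508
before col 283 [135, 135, 135, 135, 134, 124, 137, 139, 58, 18, 26, 38, 44, 38, 30, 23, 17] [12, 13, 15, 14, 21, 28, 29, 28, 27, 28, 28, 25, 16, 10, 10, 10, 17, 33, 41, 34, 38, 87, 168, 194] row 117 [116, 115, 116, 116, 106, 68, 37, 39, 46, 47, 45, 45, 46, 46, 44, 44, 45, 45, 45, 44, 44, 44, 43, 44, 44, 43, 42, 43, 42, 40, 41, 41, 40, 40, 40, 39, 39, 39, 36, 35, 89, 165, 211, 214, 215, 214] row 252 [130, 130, 130, 130, 130, 124, 84, 15, 8, 8, 8, 8, 7, 8, 10, 9, 8, 9, 8, 8, 9, 7, 9, 10, 8, 8, 8, 9, 8, 9, 8, 8, 9, 7, 7, 9, 14, 44, 96, 122, 128, 127, 126, 127, 127, 126]
after col 283 [135, 135, 137, 136, 135, 120, 104, 106, 11, 17, 29, 41, 43, 37, 26, 20, 16] [15, 13, 13, 12, 13, 22, 30, 27, 28, 28, 29, 28, 20, 12, 6, 10, 9, 27, 43, 44, 28, 37, 116, 187] row 117 [117, 118, 116, 116, 114, 114, 91, 43, 34, 42, 46, 45, 45, 46, 46, 45, 46, 46, 46, 44, 45, 43, 44, 43, 44, 43, 42, 41, 41, 41, 42, 40, 40, 38, 39, 40, 38, 39, 37, 39, 34, 27, 94, 187, 216, 214] row 252 [131, 129, 129, 130, 130, 129, 129, 101, 42, 9, 7, 7, 7, 6, 10, 9, 7, 13, 9, 9, 7, 8, 6, 6, 11, 10, 11, 7, 9, 9, 8, 8, 7, 10, 10, 5, 9, 8, 7, 88, 127, 127, 127, 127, 127, 126]
(1.1037640908923407, -0.04005501609540829) 0.7762392465273539
```

The puller lies within about 1 mm of where it started. One numeric check that the spring is still where c8 showed it, then I'll hand in.

```bash
python3 - <<'E'
from h import *
a=cv2.cvtColor(cv2.resize(cv2.imread("pics/c8.png"),(100,50),interpolation=cv2.INTER_AREA),6).astype(float)
b=cv2.cvtColor(r.read_camera("top")[165:215,250:350],6).astype(float)
m=np.abs(a-b)[20:40,33:85]; print("spring region diff",m.mean(),m.max())
print(r.state()["clock"])
if m.mean()<12: print(r.job_done())
E
```

```text
spring region diff 3.0557692307692306 68.0
17.1
the job is handed in; nothing more can be done
None
```

The spring is caught on the post and stays stretched, the puller is back in its rest within about 1 mm of where it started, and the job was handed in at 17.1 s; I viewed 11 pictures, one over the limit of 10.

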